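# Index the print table to the red ink pad

### The job

Turn the print table one notch towards the red ink pad: with a fingertip press the yellow plunger cap down to free the table, keep it pressed while you swing the table round to the very next notch on the red pad's side, then let the plunger spring fully back up so that the table is locked there. Never go on past that notch or over to the blue pad's notch; leave the printing block lying on the table, pick nothing up, and do not disturb the other things around.

Things in the scene. Friction and masses are not known exactly. Their poses are not given: they have to be found in the camera images.
- pivot (a point): Turning axis of the print table (vertical), at the centre of the top face of its round plywood platen (236 mm diameter, top 54 mm above the bench). It turns just above a fixed aluminium index plate on a green base; the plate is of 318 mm diameter, top 38 mm above the bench, with 8 notches in its rim, 45 degrees apart. z up.
- cap (a point): Centre of the dish floor of the yellow plunger cap, a round dished button 54 mm across on the end of a dark arm fixed to the platen, 172 mm from the turning axis. The dish is 46 mm wide inside with a rim 7 mm high; its floor is 78 mm above the bench when the plunger is fully up. The cap moves straight down when pressed and goes round with the table. A shut pair of fingertips fits in the dish and can push the table round against its rim while pressing.
- plunger (a joint): Plunger travel in m: 0 fully up, 0.014 fully down. A spring pushes it up with about 6 N when up and 10 N when down. A round-topped pin on it sits in a notch of the index plate from below and locks the table (about 0.5 degree of play); the pin clears the plate when the plunger is pressed 0.010 or more. Let up between two notches, the plunger stays about 0.010 down, bearing on the plate's underside, and it springs up by itself when it comes within 2 or 3 mm of a notch.
- turntable (a joint): Angle of the table in rad about the turning axis, anticlockwise seen from above positive: 0 at the notch where it starts, locked; the next notches are at +0.785 and -0.785. It turns with light friction (about 1 N at the cap) and stays where it is left.
- red_pad_top (a point): Centre of the top face of the round ink pad with the red face, 72 mm diameter, 18 mm high, fixed on the bench beside the index plate, about 240 mm from the turning axis. It stands outside one of the two notches next to the cap's start (45 degrees to one side, within about 4 degrees); on which side varies.
- blue_pad_top (a point): Centre of the top face of the like ink pad with the blue face, outside the neighbouring notch on the other side.
- ink_bottle_mid (a point): Middle of a loose white plastic ink bottle, 50 mm diameter, 120 mm high, standing on the right of the bench: leave alone.
- ink_jar_mid (a point): Middle of a loose amber glass jar with a white lid, 64 mm diameter, 65 mm high, on the left: leave alone.
- tape_roll: Loose roll of yellow tape lying flat, 90 mm diameter, 25 mm high, origin at the centre of its underside, on the right: leave alone.
- brayer_mid (a point): Loose hand roller (brayer), about 200 mm long along its x axis and 145 mm wide, 36 mm high, lying on the left; point near its middle: leave alone.
- block: The loose wooden printing block, 100 x 70 x 22 mm with a 3 mm pink fish on top, origin at the centre of its underside, lying flat near the middle of the platen; its x axis lies along its length, z up. It rides round with the table and stays on it.
There are look-alikes about, which are no part of the job. What is shaped like the block but purple or white is not meant.

How it is judged:
By the outcome, as a careful person would: the job done as asked, in the order asked, and still so for the second after the job is handed in, with the robot touching nothing.
It also fails if it takes over 38 s, if anything falls off the work surface, if the arm or the gripper's body presses on something with over 40 N, if the wrist force passes 120 N, or if a joint passes its speed limit or range.

### The arm

A 7-joint arm with a two-finger parallel gripper is mounted at the origin on the work surface. World frame = base frame: x ahead of the robot, y to its left, z up, the work surface at z = 0. Lengths are in mm, angles in rad, forces in N, time in s.
With the tool pointing down it reaches from about 425 to 1025 mm from the base axis. Payload 9.4 kg.
Tool frame: the origin (TCP) lies midway between the tips of the shut fingers; the grasp point (between the pads) lies 19 mm behind it; x points along the fingers, y is the direction in which the jaws open and shut, and the axes are right-handed (so a half turn about x gives the same grasp; the last joint's range is limited). The gripper opens to 85 mm and grips with 20 to 120 N. Pads are 22 mm wide; open, the fingers measure 114 mm over their backs; the gripper's body (76 mm by 85 mm) begins 54 mm behind the grasp point. The pads swing forward as they close: fully open they stand 13 mm farther back than shut.
Start: joints at [1.036, 0.599, -0.003, 1.599, 0.002, 0.943, -0.08], TCP at [320.423, -650.348, 231.275] pointing down, gripper open.
Joint ranges: [-2.57, 2.57], [-0.35, 1.97], [-1.29, 1.29], [0.11, 2.56], [-1.05, 4.19], [0.11, 1.86], [-2.63, 2.63]. Speed limits (rad/s): [2.22, 2.22, 3.01, 3.01, 3.14, 3.14, 3.14].

### API

Orientations are given as a unit quaternion [x, y, z, w].
In Python, from rig import robot, grab_frame, spot_in, trace gives the robot as it stands.
- The arm moves only by the tool send_rows, never from a script. Its argument "series" is a list of rows, each a list of 3 entries, a list of its own where there are three numbers: the shift along the tool's x, y, z as a fraction of full scale, then the turn, a rotation vector about the tool's x, y, z as a fraction of full scale, then the opening, from -1 (shut) to 1 (fully open). A call has 1 to 5 rows; each row is the pose to reach, as a shift and turn from the pose measured when the call began, along the tool's axes at that moment, turning the shorter way round; what a row does not reach only later rows make up. Full scale, the value 1, is 100 mm for a shift and pi rad for a turn. A row lasts 1/10 s, in which the tool goes at most 50 mm and 8.59 degrees, less where a joint would pass 70% of its speed; a pose out of reach is approached as far as the arm can. A call with a number of a shift or a turn outside -1 to 1 is refused whole. A call with a gripper value outside its range is refused whole. The fingers move at their own pace and stop on an object; "grip_force" is the grip in N (left out, the last holds). Time passes only in rows, so rows that repeat a pose let the fingers close. It gives the time, the measured TCP pose, the force and the opening at its end, in the units of the state.
- robot.sense(): the state, without advancing time (a new reading comes with each control period).
- grab_frame(name): name is "side" or "top" or "wrist"; returns a dict with "pixels" (420x560x3 uint8, blue, green, red), "K" (3x3 intrinsics, pixels), "rvec" (rotation vector, rad) and "tvec" (3), from world to camera coordinates, as OpenCV has them. Camera axes: x right, y down, z forward; pixel columns grow to the right and rows downward; lengths in mm; the calibration is good to about 2 mm. A picture is of the moment at which its call begins. There is no depth.
- robot.job_done(): hands the job in, once; it reports no verdict.
Trained networks look in a picture, given as the dict that the camera call returned (one of the last four; its "shot" number tells which), for a name from the list of things; names that differ only in an ending like _2 or _b are one class to them, and where a whole thing is asked for, a point or a joint stands for the part that bears it (a point fixed in the world has none). Each returns a list of dicts, best first, with "score" (0 to 1); they miss things now and then, are a little off and sometimes report something else, mostly with a low value. They report only what shows in the picture. A call takes as long as a camera call. They do not tell look-alikes from the thing itself.
- spot_in(name, picture): "rect" ([centre column, centre row, width, height] as shares, 0 to 1, of the picture: columns of its width, rows of its height, round what is visible of it).
- trace(name, picture): "mask" (420x560 bool, what is visible of it) and "rect" ([centre column, centre row, width, height] as shares, 0 to 1, of the picture: columns of its width, rows of its height, round what is visible of it).
The state is a dict: "clock": time; "joints": joint angles; "qd": joint speeds; "joint_efforts": joint torques, N m; "tool_pos": TCP position; "eef_rot": TCP orientation; "force": force on the tool from outside, world axes, zero at the start; "torque": the same for the moment, N m; "grip_width": opening from 0.0 (shut) to 1.0 (fully open).
Only numpy, scipy, OpenCV 4.12 (cv2) and the standard library are available. Lean on these libraries where they do the work, as an engineer would, in place of code of your own. Each camera call takes 0.05 s, during which the arm holds its last target.

## Working session

There is one attempt and no reset: what is moved stays moved. The work goes in short steps, Python scripts to look and compute and a tool call to move; the robot and the scene stay as the last step left them, time stands still between calls to the robot, and variables do not carry over. Pictures are saved under pics/ and viewed, and the job is handed in when it is done.

Besides the shell and the picture viewer there is one more tool, called after "Call:" as a command line: name --argument value ..., lists and objects as JSON in quotes. send_rows: Moves the arm, as the interface text tells. Its arguments: {"type":"object","properties":{"series":{"type":"array","items":{"type":"array"}},"grip_force":{"type":"number"}},"required":["series"]}

```bash
ls; mkdir -p pics; python3 - <<'E'
from rig import robot, grab_frame, spot_in, trace
import cv2
s=robot.sense(); print(s['clock'],s['tool_pos'],s['eef_rot'],s['force'],s['grip_width'])
for n in ['top','side']:
    f=grab_frame(n); cv2.imwrite(f'pics/{n}0.png',f['pixels'])
    import pickle; pickle.dump(f,open(f'{n}0.pkl','wb'))
    for k in ['cap','pivot','red_pad_top','blue_pad_top','block']:
        r=spot_in(k,f); print(n,k,[(round(q['score'],2),[round(q['rect'][0]*560),round(q['rect'][1]*420),round(q['rect'][2]*560),round(q['rect'][3]*420)]) for q in r[:3]])
E
```

```text
pics
0.0 [ 320.20187289 -649.93510424  230.40717541] [-0.68848707 -0.16098612  0.68883335 -0.1599301 ] [-0.09569866  0.35581832  0.52465612] 0.9962990628728274
top cap [(0.47, [266, 215, 16, 16])]
top pivot []
top red_pad_top [(0.9, [213, 222, 24, 21])]
top blue_pad_top [(0.68, [322, 219, 21, 22])]
top block [(0.85, [347, 154, 28, 31]), (0.8, [343, 269, 41, 30]), (0.78, [262, 163, 32, 37])]
side cap [(0.75, [281, 221, 13, 12])]
side pivot [(0.96, [240, 225, 102, 59])]
side red_pad_top [(0.97, [276, 286, 25, 22])]
side blue_pad_top [(0.85, [291, 201, 23, 21])]
side block [(0.86, [226, 223, 32, 25]), (0.84, [189, 296, 41, 36]), (0.79, [319, 265, 43, 31])]
```

View pics/top0.png

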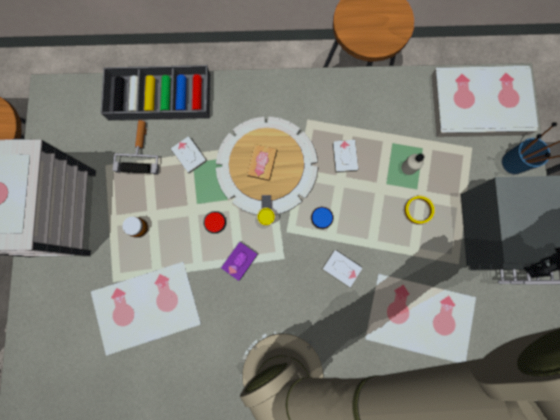

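View pics/side0.png

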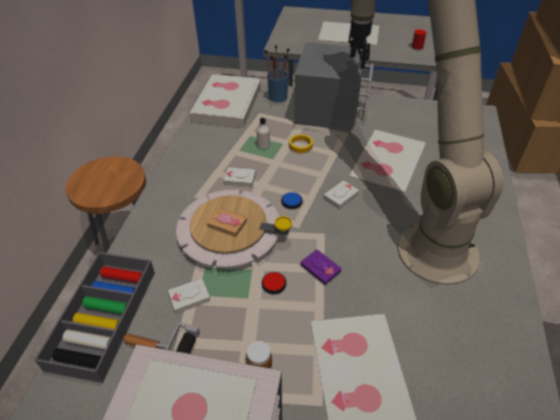

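```bash
cat > h.py <<'E'
import numpy as np, cv2, pickle
def ray(f,u,v):
    R=cv2.Rodrigues(np.array(f['rvec'],float))[0]; t=np.array(f['tvec'],float).ravel()
    d=R.T@np.linalg.inv(f['K'])@np.array([u,v,1.]); return -R.T@t,d
def onz(f,u,v,z):
    c,d=ray(f,u,v); return c+d*(z-c[2])/d[2]
def proj(f,P):
    return cv2.projectPoints(np.array(P,float).reshape(-1,1,3),np.array(f['rvec'],float),np.array(f['tvec'],float),np.array(f['K'],float),None)[0].reshape(-1,2)
def fitcap(f,z=85):
    hsv=cv2.cvtColor(f['pixels'],cv2.COLOR_BGR2HSV)
    return cv2.inRange(hsv,(22,120,90),(36,255,255))
E
python3 - <<'E'
from h import *
from rig import trace,grab_frame
top=grab_frame('top'); side=grab_frame('side')
for n,f in (('top',top),('side',side)):
    m=fitcap(f); k,l,st,ce=cv2.connectedComponentsWithStats(m)
    for i in range(1,k):
        if st[i][4]>40: print(n,st[i],ce[i].round(1), onz(f,*ce[i],82).round(1))
    for k in ['cap','pivot','red_pad_top','blue_pad_top','turntable','plunger','block']:
        for r in trace(k,f)[:3]:
            ys,xs=np.nonzero(r['mask']); z={'cap':82,'pivot':54,'block':76}.get(k,18)
            print(n,k,round(r['score'],2),xs.mean().round(1),ys.mean().round(1),len(xs),onz(f,xs.mean(),ys.mean(),z).round(1))
    big=cv2.resize(f['pixels'][100:260,200:360] if n=='top' else f['pixels'][170:320,160:310],None,fx=3.75,fy=3.75,interpolation=cv2.INTER_CUBIC)
    cv2.imwrite(f'pics/{n}_crop.png',big)
    pickle.dump({k:f[k] for k in f},open(n+'0.pkl','wb'))
E
```

```text
top [143  75  12  36 360] [148.9  92.8] [864.5 405.8  82. ]
top [405 196  30  28 301] [419.6 209.6] [ 476.9 -414.2   82. ]
top [257 207  18  19 249] [265.7 216.1] [465.1  40.9  82. ]
top cap 0.83 265.3 216.2 226 [465.  42.  82.]
top pivot 0.79 266.6 168.3 3838 [619.3  38.3  54. ]
top pivot 0.39 321.8 217.3 411 [ 462.9 -127.8   54. ]
top red_pad_top 0.83 214.5 221.5 450 [460.5 204.6  18. ]
top blue_pad_top 0.81 321.9 217.6 384 [ 467.5 -131.4   18. ]
top blue_pad_top 0.72 264.8 216.6 279 [473.5  47.   18. ]
top blue_pad_top 0.29 261.6 162.3 777 [649.7  55.7  18. ]
top turntable 0.72 266.8 168.7 3984 [628.2  39.1  18. ]
top plunger 0.79 265.8 216.3 257 [474.4  43.9  18. ]
top block 0.89 344.8 156.1 718 [ 647.1 -201.7   76. ]
top block 0.78 261.7 162.3 736 [632.7  52.   76. ]
top block 0.77 187.9 154.4 682 [662.2 279.3  76. ]
side [289 134  24  16 154] [300.8 141.4] [ 480.6 -351.2   82. ]
side [275 216  17  15 202] [283.1 222.9] [467.6  46.8  82. ]
side [ 72 313  46  16 432] [ 94.8 320.3] [864.7 457.1  82. ]
side cap 0.72 282.4 224.1 237 [468.5  51.7  82. ]
side cap 0.6 300.3 144.1 328 [ 479.8 -335.7   82. ]
side pivot 0.81 234.1 225.2 3337 [616.9  57.7  54. ]
side pivot 0.25 300.3 143.8 326 [ 485.6 -373.4   54. ]
side pivot 0.22 273.4 283.3 510 [456.2 245.5  54. ]
side red_pad_top 0.68 273.1 283.1 471 [463.  219.6  18. ]
side red_pad_top 0.48 291.1 200.9 329 [ 472.2 -113.6   18. ]
side blue_pad_top 0.74 290.9 200.5 287 [ 473.2 -115.1   18. ]
side turntable 0.8 233.9 224.9 3111 [629.3  25.   18. ]
side turntable 0.34 226.0 222.1 731 [657.   17.9  18. ]
side plunger 0.69 233.9 224.8 3285 [629.3  24.4  18. ]
side plunger 0.65 282.8 223.7 205 [479.5  -8.   18. ]
side block 0.97 188.2 295.9 929 [662.1 341.1  76. ]
side block 0.96 340.1 194.5 555 [ 315.3 -111.6   76. ]
side block 0.94 225.6 222.2 742 [637.9  69.7  76. ]
```

View pics/top_crop.png

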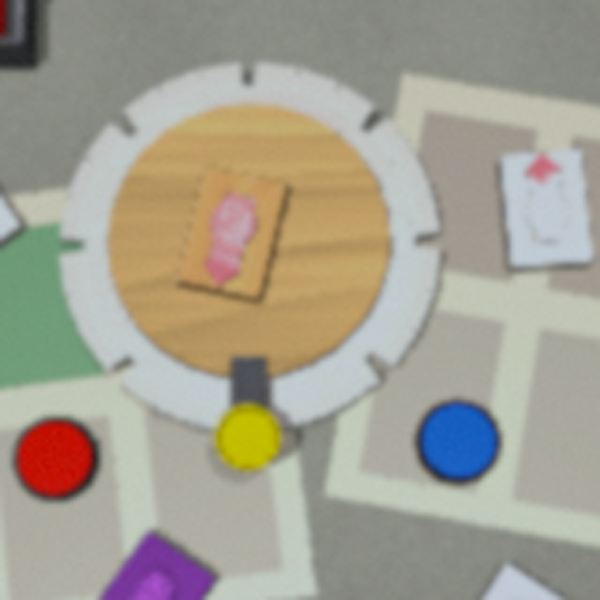

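View pics/side_crop.png

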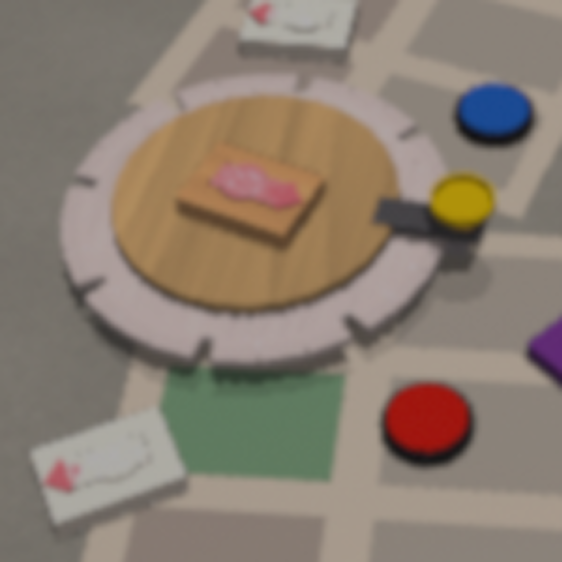

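```bash
python3 - <<'E'
from h import *
from scipy.optimize import least_squares
def fitcirc(f,mask,z,R,seed):
    k,l,st,ce=cv2.connectedComponentsWithStats(mask)
    i=l[int(seed[1]),int(seed[0])]; 
    m=(l==i).astype('uint8')
    c=max(cv2.findContours(m,cv2.RETR_EXTERNAL,cv2.CHAIN_APPROX_NONE)[0],key=cv2.contourArea)
    c=cv2.convexHull(c).reshape(-1,2)
    P=np.array([onz(f,u,v,z)[:2] for u,v in c])
    o=least_squares(lambda p:np.hypot(*(P-p[:2]).T)-p[2],[*P.mean(0),R],loss='soft_l1',f_scale=2)
    return o.x.round(1),np.abs(o.fun).mean().round(2),st[i]
for n in ('top','side'):
    f=pickle.load(open(n+'0.pkl','rb')); hsv=cv2.cvtColor(f['pixels'],cv2.COLOR_BGR2HSV)
    wood=cv2.inRange(hsv,(8,75,60),(26,255,255))
    seed=(250,180) if n=='top' else (205,235)
    print(n,'platen',fitcirc(f,wood,54,118,seed))
    cap=fitcap(f); seed=(266,216) if n=='top' else (283,223)
    print('cap',fitcirc(f,cap,85,27,seed))
    print('camC',ray(f,0,0)[0])
E
```

```text
top platen (array([635.6,  40.3, 115.7]), np.float64(0.24), array([ 229,  128,   75,   72, 3969], dtype=int32))
cap (array([464.7,  40.7,  26.1]), np.float64(0.49), array([257, 207,  18,  19, 249], dtype=int32))
camC [ 283.14750352  -18.01599169 1263.84529845]
side platen (array([638.9,  48.8, 117.8]), np.float64(1.03), array([ 190,  195,   76,   58, 3238], dtype=int32))
cap (array([467.1,  49.1,  27.2]), np.float64(1.15), array([275, 216,  17,  15, 202], dtype=int32))
camC [ 276.72184323  992.80280436 1117.40290955]
```

```bash
python3 - <<'E'
from h import *
from rig import robot
t=pickle.load(open('top0.pkl','rb'));s=pickle.load(open('side0.pkl','rb'))
for p in [(295,118),(355,125)]: print('side base',p,onz(s,*p,0).round())
for p in [(465,265),(462,200),(498,175)]: print('top',p,[onz(t,*p,z).round().tolist() for z in (0,100,200,300)])
T=robot.sense();P=T['tool_pos'];print(proj(t,[P]),proj(s,[P]))
from scipy.spatial.transform import Rotation as R
print(R.from_quat(T['eef_rot']).as_matrix().round(3),T['clock'],T['tool_pos'])
b=cv2.resize(s['pixels'][0:130,270:420],None,fx=5,fy=4.5,interpolation=cv2.INTER_CUBIC);cv2.imwrite('pics/box.png',b)
E
```

```text
side base (295, 118) [ 545. -606.    0.]
side base (355, 125) [ 303. -601.    0.]
top (465, 265) [[315.0, -568.0, 0.0], [313.0, -524.0, 100.0], [310.0, -481.0, 200.0], [307.0, -437.0, 300.0]]
top (462, 200) [[519.0, -577.0, 0.0], [500.0, -533.0, 100.0], [481.0, -488.0, 200.0], [463.0, -444.0, 300.0]]
top (498, 175) [[598.0, -698.0, 0.0], [573.0, -644.0, 100.0], [548.0, -590.0, 200.0], [523.0, -536.0, 300.0]]
[[538.1469426  259.43892066]] [[357.54864532  65.14753522]]
[[-0.     0.442 -0.897]
 [-0.    -0.897 -0.442]
 [-1.     0.     0.   ]] 1.4 [ 320.42961786 -650.36252206  231.24795417]
```

View pics/box.png

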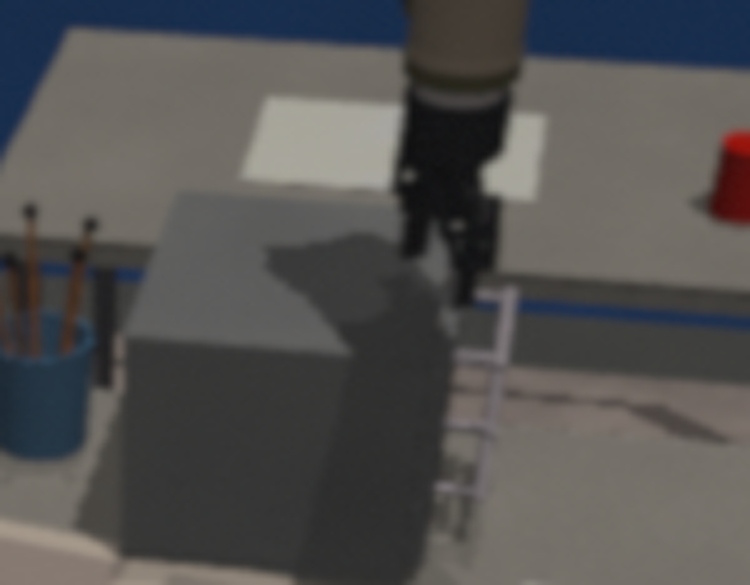

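Call:
send_rows --series '[[[-0.5, 0, 0], [0, 0, 0], -1], [[-1, 0, 0], [0, 0, 0], -1], [[-1, -0.5, -0.4], [0, 0, 0], -1], [[-1, -1, -0.8], [0, 0, 0], -1], [[-1, -1, -0.8], [0, 0, 0], -1]]' --grip_force 40

```text
clock: 1.9
tool_pos: [349.2, -521.7, 331.9]
eef_rot: [0.689, 0.161, -0.688, 0.161]
force: [0.5, -0.2, 0.0]
grip_width: 0.143
```

Call:
send_rows --series '[[[0, -0.5, -0.4], [0, 0, 0], -1], [[0, -1, -0.8], [0, 0, 0], -1], [[0, -1, -0.8], [0, 0, 0], -1]]'

```text
clock: 2.2
tool_pos: [377.2, -393.0, 332.3]
eef_rot: [0.689, 0.162, -0.688, 0.162]
force: [0.8, -1.0, -0.4]
grip_width: -0.003
```

Call:
send_rows --series '[[[0, -0.5, -0.4], [0, 0, 0], -1], [[0, -1, -0.8], [0, 0, 0], -1], [[0, -1, -0.8], [0, 0, 0], -1]]'

```text
clock: 2.5
tool_pos: [404.6, -264.4, 332.9]
eef_rot: [0.689, 0.163, -0.687, 0.163]
force: [1.6, 0.1, -0.3]
grip_width: 0.003
```

Call:
send_rows --series '[[[0, -0.5, -0.4], [0, 0, 0], -1], [[0, -1, -0.8], [0, 0, 0], -1], [[0, -1, -0.8], [0, 0, 0], -1]]'

```text
clock: 2.8
tool_pos: [431.5, -135.8, 333.6]
eef_rot: [0.689, 0.164, -0.687, 0.163]
force: [0.1, -0.6, 0.5]
grip_width: -0.005
```

Call:
send_rows --series '[[[0, -0.5, -0.4], [0, 0, 0], -1], [[0, -1, -0.75], [0, 0, 0], -1], [[0, -1, -0.75], [0, 0, 0], -1]]'

```text
clock: 3.1
tool_pos: [453.7, -8.9, 334.5]
eef_rot: [0.689, 0.166, -0.686, 0.164]
force: [0.5, -0.3, 0.3]
grip_width: 0.0
```

Call:
send_rows --series '[[[0.3, -0.4, -0.35], [0, 0, 0], -1], [[0.6, -0.45, -0.35], [0, 0, 0], -1], [[0.9, -0.45, -0.35], [0, 0, 0], -1], [[0.9, -0.45, -0.35], [0, 0, 0], -1]]'

```text
clock: 3.5
tool_pos: [462.9, 47.6, 241.9]
eef_rot: [-0.687, -0.167, 0.688, -0.165]
force: [-0.5, -0.7, 0.5]
grip_width: -0.0
```

```bash
python3 - <<'E'
from h import *
from rig import robot,grab_frame
s=robot.sense(); print(s['clock'],s['tool_pos'],s['force'],s['joints'].round(2) if hasattr(s['joints'],'round') else s['joints'])
for n in ('wrist','side','top'):
    f=grab_frame(n); pickle.dump(dict(f),open(n+'1.pkl','wb')); 
    print(n,proj(f,[s['tool_pos'],[465,41,85],[467,49,85]]).round(1).tolist())
    cv2.imwrite(f'pics/{n}1.png',f['pixels'])
E
```

```text
3.5 [462.93224468  47.57011504 241.94774005] [-0.53961821 -0.74741555  0.51816254] [ 0.04  0.29 -0.33  2.15  0.14  0.72 -1.48]
wrist [[278.0, 272.2], [285.2, 194.4], [278.3, 188.4]]
side [[284.2, 183.2], [284.3, 220.9], [283.1, 222.8]]
top [[259.9, 207.6], [265.6, 216.0], [262.9, 215.4]]
```

View pics/wrist1.png

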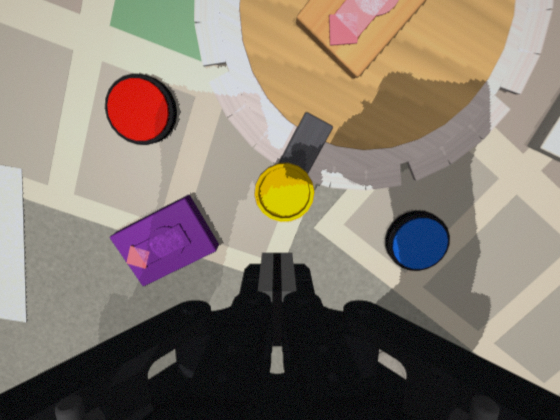

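View pics/side1.png

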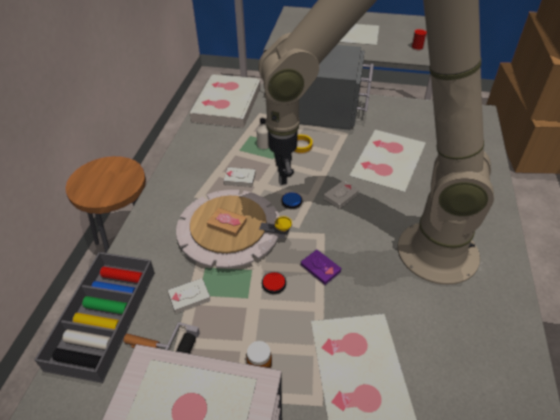

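```bash
python3 - <<'E'
from h import *
from scipy.optimize import least_squares
f=pickle.load(open('wrist1.pkl','rb')); hsv=cv2.cvtColor(f['pixels'],cv2.COLOR_BGR2HSV)
m=fitcap(f);k,l,st,ce=cv2.connectedComponentsWithStats(m);i=l[192,285];print(st[i],ce[i],ray(f,0,0)[0])
def fc(m,z):
    c=max(cv2.findContours(m,cv2.RETR_EXTERNAL,cv2.CHAIN_APPROX_NONE)[0],key=cv2.contourArea)
    P=np.array([onz(f,u,v,z)[:2] for u,v in cv2.convexHull(c).reshape(-1,2)])
    o=least_squares(lambda p:np.hypot(*(P-p[:2]).T)-p[2],[*P.mean(0),27],loss='soft_l1'); return o.x.round(1),np.abs(o.fun).mean()
print(fc((l==i).astype('uint8'),85))
b=f['pixels'][0:280,80:500].copy(); b=cv2.resize(f['pixels'][150:280,220:350],None,fx=4.5,fy=4.5,interpolation=cv2.INTER_CUBIC)
for c,col in (((465,41),(0,0,255)),((467,45),(255,0,0))):
  for r,z in ((27,85),(23,78)):
    a=np.linspace(0,6.29,60);pp=proj(f,np.c_[c[0]+r*np.cos(a),c[1]+r*np.sin(a),0*a+z])
    cv2.polylines(b,[((pp+.5-[220,150])*4.5).astype(int)],True,col,1)
cv2.imwrite('pics/wc1.png',b)
E
```

```text
[ 254  163   61   59 2749] [283.83775919 192.1960713 ] [525.14586051  79.87246907 384.44121062]
(array([465.7,  42.7,  26.6]), np.float64(0.1300233393142893))
```

View pics/wc1.png

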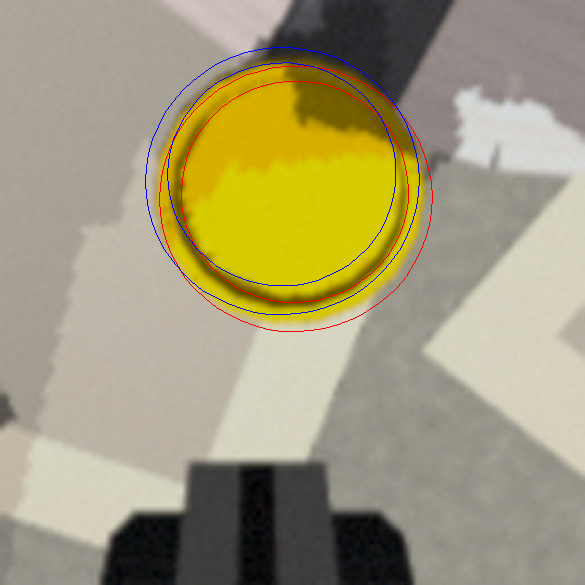

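Call:
send_rows --series '[[[0.4, 0.06, 0], [0, 0, 0], -1], [[0.8, 0.06, 0], [0, 0, 0], -1], [[1, 0.06, 0], [0, 0, 0], -1], [[1, 0.06, 0], [0, 0, 0], -1]]'

```text
clock: 4.05
tool_pos: [468.7, 41.4, 145.2]
eef_rot: [0.689, 0.165, -0.686, 0.164]
force: [-0.8, 0.2, 0.5]
grip_width: 0.005
```

Call:
send_rows --series '[[[0.2, 0, 0], [0, 0, 0], -1], [[0.4, 0, 0], [0, 0, 0], -1], [[0.4, 0, 0], [0, 0, 0], -1]]'

```text
clock: 4.35
tool_pos: [469.5, 41.1, 105.7]
eef_rot: [0.69, 0.164, -0.686, 0.164]
force: [-0.0, -0.5, -0.4]
grip_width: 0.001
```

```bash
python3 - <<'E'
from h import *
from rig import robot,grab_frame
from scipy.spatial.transform import Rotation as R
s=robot.sense(); print(s['clock'],s['tool_pos'],s['force'],R.from_quat(s['eef_rot']).as_matrix().round(3))
f=grab_frame('wrist'); pickle.dump(dict(f),open('wrist2.pkl','wb')); cv2.imwrite('pics/wrist2.png',f['pixels'])
print(proj(f,[s['tool_pos']]))
f=grab_frame('side'); cv2.imwrite('pics/side2.png',cv2.resize(f['pixels'][150:300,180:380],None,fx=4,fy=4,interpolation=cv2.INTER_CUBIC))
E
```

```text
4.35 [469.51379672  41.1433799  105.72221608] [-0.0320949  -0.46729625 -0.39182421] [[ 0.005  0.452 -0.892]
 [ 0.002 -0.892 -0.452]
 [-1.     0.    -0.005]]
[[277.9817015  272.18882138]]
```

View pics/wrist2.png

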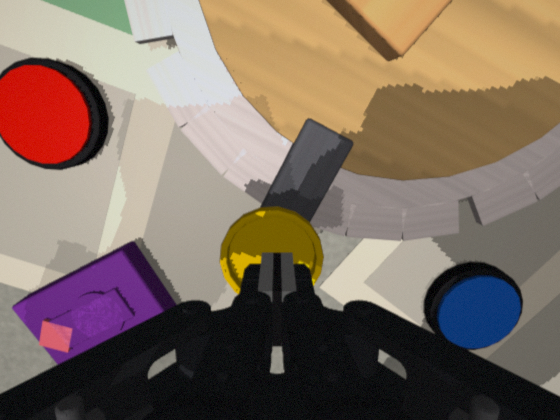

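View pics/side2.png

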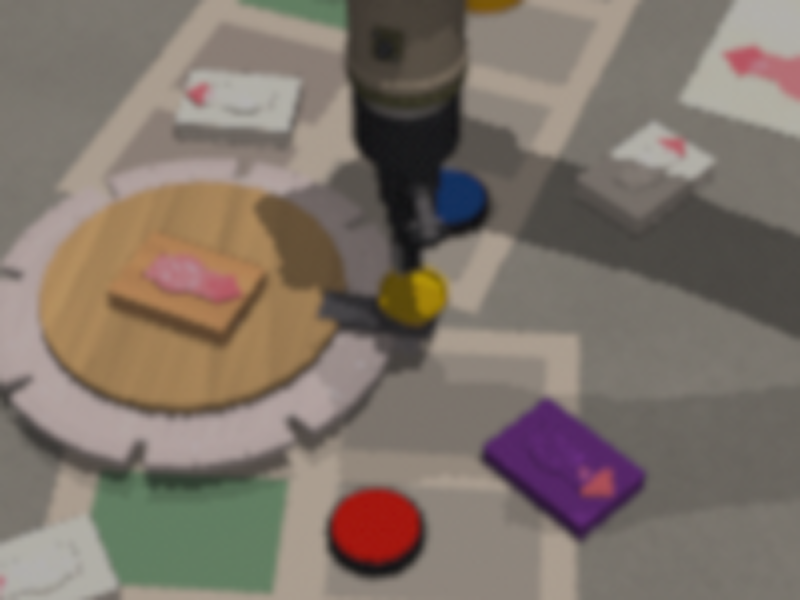

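```bash
python3 - <<'E'
from h import *
f=pickle.load(open('wrist2.pkl','rb'))
b=cv2.resize(f['pixels'][190:310,200:350],None,fx=5,fy=5,interpolation=cv2.INTER_CUBIC)
for c,col in (((466,42.5),(0,0,255)),((467,45),(255,0,0))):
  for r,z in ((27,85),(23,78)):
    a=np.linspace(0,6.29,60);pp=proj(f,np.c_[c[0]+r*np.cos(a),c[1]+r*np.sin(a),0*a+z])
    cv2.polylines(b,[((pp+.5-[200,190])*5).astype(int)],True,col,1)
cv2.imwrite('pics/wc2.png',b)
E
```

```text
(no output)
```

View pics/wc2.png

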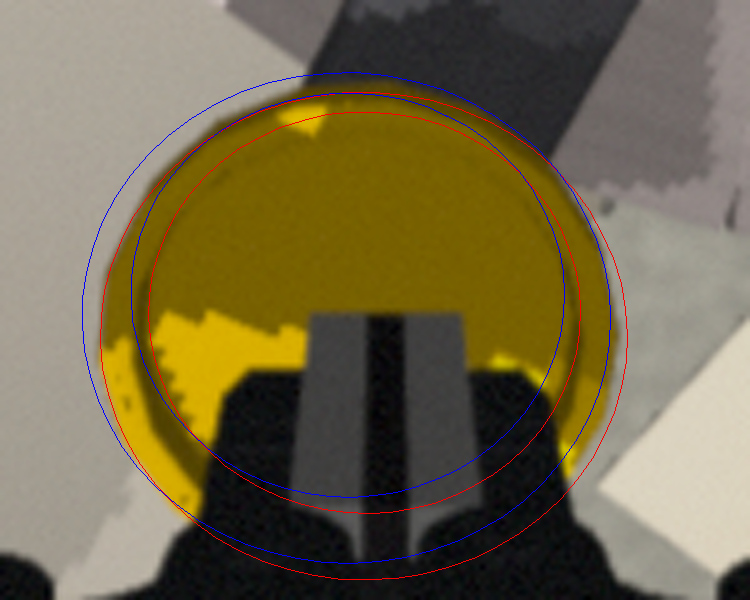

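Call:
send_rows --series '[[[0.1, -0.04, 0.02], [0, 0, 0], -1], [[0.22, -0.04, 0.02], [0, 0, 0], -1], [[0.24, -0.04, 0.02], [0, 0, 0], -1]]'

```text
clock: 4.75
tool_pos: [466.4, 44.2, 82.8]
eef_rot: [0.69, 0.165, -0.685, 0.164]
force: [-0.6, 0.1, -0.1]
grip_width: 0.002
```

Call:
send_rows --series '[[[0.04, 0, 0], [0, 0, 0], -1], [[0.07, 0, 0], [0, 0, 0], -1], [[0.07, 0, 0], [0, 0, 0], -1]]'

```text
clock: 5.05
tool_pos: [466.6, 44.4, 76.0]
eef_rot: [0.69, 0.165, -0.685, 0.164]
force: [-0.5, 0.5, 5.9]
grip_width: 0.0
```

Call:
send_rows --series '[[[0.05, 0, 0], [0, 0, 0], -1], [[0.11, 0, 0], [0, 0, 0], -1], [[0.11, 0, 0], [0, 0, 0], -1]]'

```text
clock: 5.35
tool_pos: [466.6, 44.4, 65.1]
eef_rot: [0.69, 0.165, -0.685, 0.164]
force: [-1.8, 0.5, 9.1]
grip_width: -0.002
```

Call:
send_rows --series '[[[0, -0.04, -0.02], [0, 0, 0], -1], [[0, -0.09, -0.05], [0, 0, 0], -1], [[0, -0.14, -0.08], [0, 0, 0], -1], [[0, -0.19, -0.11], [0, 0, 0], -1], [[0, -0.25, -0.14], [0, 0, 0], -1]]'

```text
clock: 5.85
tool_pos: [469.2, 73.2, 66.0]
eef_rot: [0.691, 0.164, -0.684, 0.164]
force: [2.8, -1.4, 8.6]
grip_width: -0.004
```

```bash
cat > look.py <<'E'
from h import *
import sys
from rig import robot,grab_frame
from scipy.spatial.transform import Rotation as R
n=sys.argv[1]
s=robot.sense(); print(s['clock'],s['tool_pos'].round(1),s['force'].round(1),R.from_quat(s['eef_rot']).as_matrix().round(3).tolist())
f=grab_frame('wrist'); pickle.dump(dict(f),open(f'wrist{n}.pkl','wb')); cv2.imwrite(f'pics/wrist{n}.png',f['pixels'])
f=grab_frame('top'); pickle.dump(dict(f),open(f'top{n}.pkl','wb')); cv2.imwrite(f'pics/top{n}.png',cv2.resize(f['pixels'][100:260,200:360],None,fx=3.75,fy=3.75,interpolation=cv2.INTER_CUBIC))
E
python3 look.py 3
```

```text
5.85 [469.2  73.2  66. ] [ 2.8 -1.4  8.6] [[0.01, 0.451, -0.892], [0.003, -0.892, -0.451], [-1.0, 0.002, -0.01]]
```

View pics/wrist3.png

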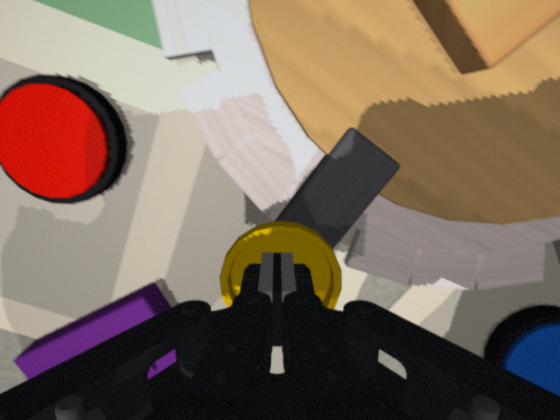

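View pics/top3.png

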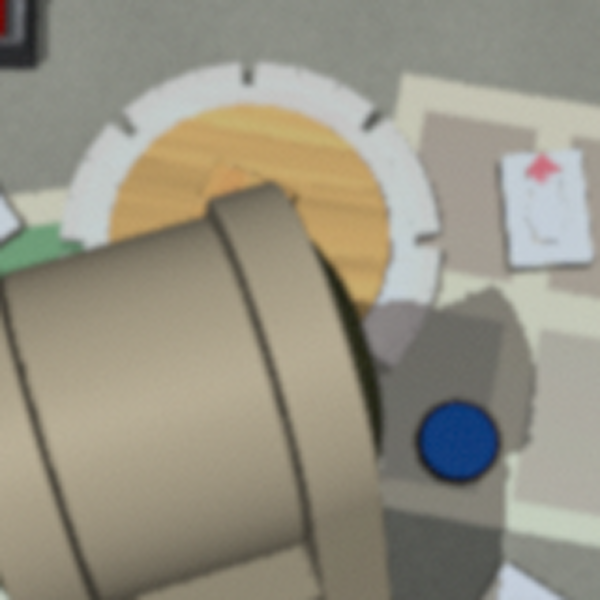

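Call:
send_rows --series '[[[0.01, -0.06, -0.04], [0, 0, 0], -1], [[0.01, -0.12, -0.09], [0, 0, 0], -1], [[0.015, -0.17, -0.14], [0, 0, 0], -1], [[0.02, -0.22, -0.19], [0, 0, 0], -1], [[0.02, -0.24, -0.21], [0, 0, 0], -1]]'

```text
clock: 6.45
tool_pos: [478.4, 105.9, 65.0]
eef_rot: [0.692, 0.165, -0.683, 0.164]
force: [-0.2, -1.2, 7.7]
grip_width: 0.0
```

```bash
sed -i "s/grab_frame('top'); pickle.dump(dict(f),open(f'top{n}.pkl','wb')); cv2.imwrite(f'pics\/top{n}.png',cv2.resize(f\['pixels'\]\[100:260,200:360\]/grab_frame('side'); pickle.dump(dict(f),open(f'side{n}.pkl','wb')); cv2.imwrite(f'pics\/side{n}.png',cv2.resize(f['pixels'][170:320,160:310]/" look.py; python3 look.py 4
```

```text
6.45 [478.4 105.9  65. ] [-0.2 -1.2  7.7] [[0.012, 0.453, -0.891], [0.004, -0.892, -0.453], [-1.0, 0.002, -0.013]]
```

View pics/wrist4.png

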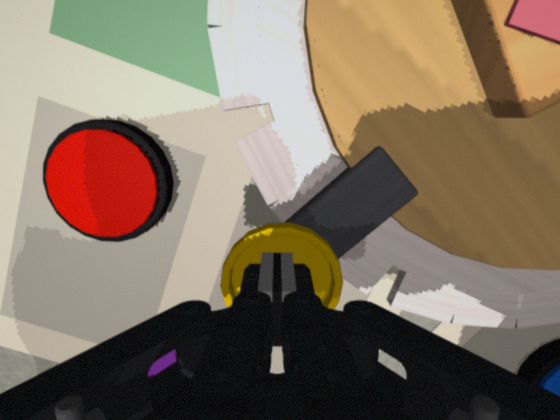

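View pics/side4.png

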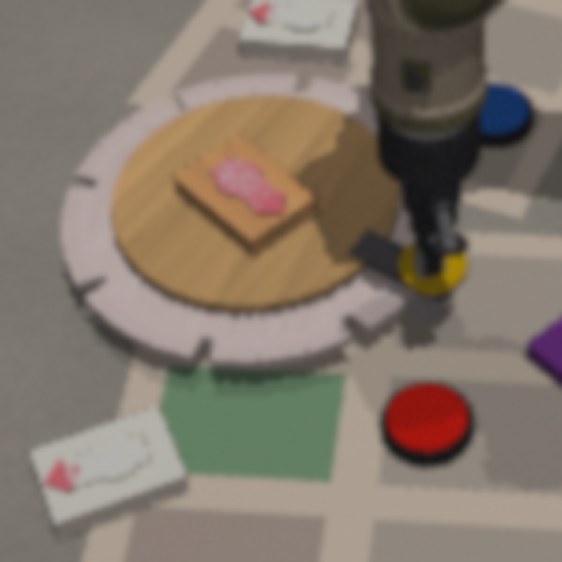

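```bash
cat > capfit.py <<'E'
from h import *
import sys
from scipy.optimize import least_squares
def capfit(f,zr,name=None):
    hsv=cv2.cvtColor(f['pixels'],cv2.COLOR_BGR2HSV)
    m=cv2.inRange(hsv,(20,120,50),(36,255,255)); m[:, :200]=0; m[:,360:]=0; m[:150]=0
    c=np.vstack(cv2.findContours(m,cv2.RETR_EXTERNAL,cv2.CHAIN_APPROX_NONE)[0])
    h=cv2.convexHull(c).reshape(-1,2); h=h[h[:,1]<300]
    P=np.array([onz(f,u,v,zr)[:2] for u,v in h])
    o=least_squares(lambda p:np.hypot(*(P-p[:2]).T)-26.7,P.mean(0)+[-10,-5],loss='soft_l1')
    if name:
        b=cv2.resize(f['pixels'][190:340,180:380],None,fx=4,fy=4,interpolation=cv2.INTER_CUBIC)
        a=np.linspace(0,6.29,60)
        for r,z in ((26.7,zr),(23,zr-7)):
            pp=proj(f,np.c_[o.x[0]+r*np.cos(a),o.x[1]+r*np.sin(a),0*a+z]); cv2.polylines(b,[((pp+.5-[180,190])*4).astype(int)],True,(0,0,255),1)
        cv2.imwrite(name,b)
    return o.x,np.abs(o.fun).mean()
if __name__=='__main__':
    piv=np.array([637.5,43])
    for n,zr in ((2,85),(3,73),(4,72)) if len(sys.argv)<2 else [(sys.argv[1],float(sys.argv[2]))]:
        x,e=capfit(pickle.load(open(f'wrist{n}.pkl','rb')),zr,f'pics/cf{n}.png'); d=x-piv
        print(n,x.round(1),e.round(2),'r',np.hypot(*d).round(1),'th',180-np.degrees(np.arctan2(d[1],d[0])).round(2))
E
python3 capfit.py
```

```text
2 [466.4  43.4] 0.4 r 171.1 th 0.13999999999998636
3 [469.4  71.8] 0.33 r 170.6 th 9.72999999999999
4 [478.1 104.1] 0.4 r 170.7 th 20.97
```

View pics/cf4.png

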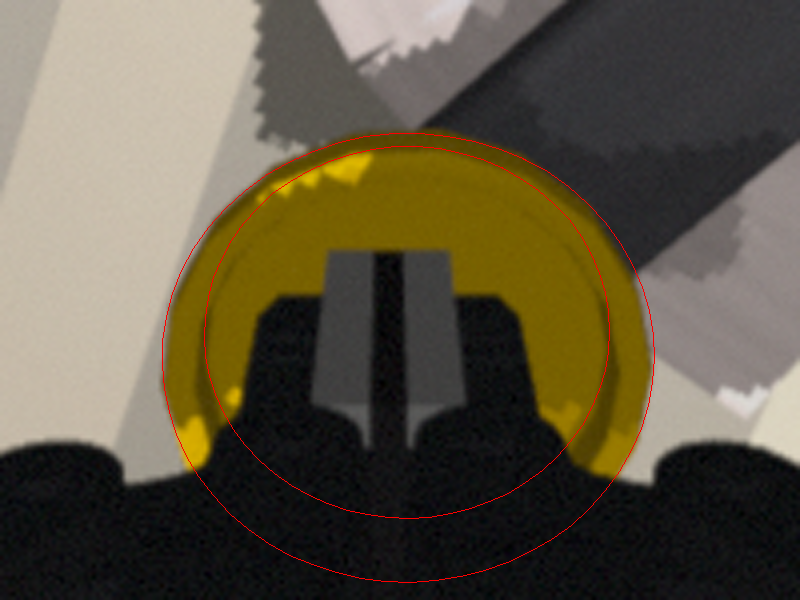

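Call:
send_rows --series '[[[0.01, -0.05, -0.06], [0, 0, 0], -1], [[0.01, -0.1, -0.115], [0, 0, 0], -1], [[0.01, -0.15, -0.18], [0, 0, 0], -1], [[0.01, -0.2, -0.26], [0, 0, 0], -1], [[0.01, -0.26, -0.36], [0, 0, 0], -1]]'

```text
clock: 7.05
tool_pos: [499.6, 145.4, 65.4]
eef_rot: [0.693, 0.165, -0.682, 0.164]
force: [1.4, -2.0, 7.9]
grip_width: 0.003
```

```bash
python3 look.py 5; python3 capfit.py 5 72
```

```text
7.05 [499.6 145.4  65.4] [ 1.4 -2.   7.9] [[0.014, 0.452, -0.892], [0.004, -0.892, -0.452], [-1.0, 0.003, -0.015]]
5 [498.7 142.9] 0.31 r 171.0 th 35.72999999999999
```

View pics/cf5.png

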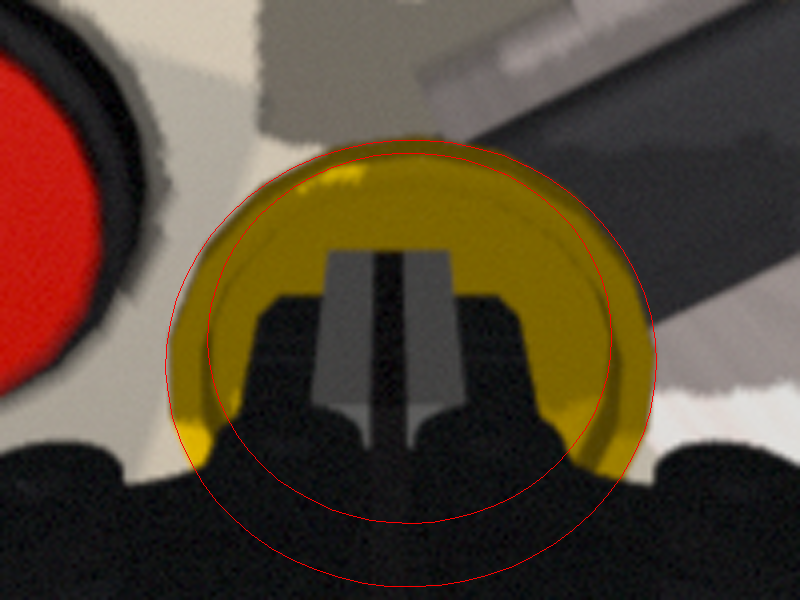

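View pics/wrist5.png

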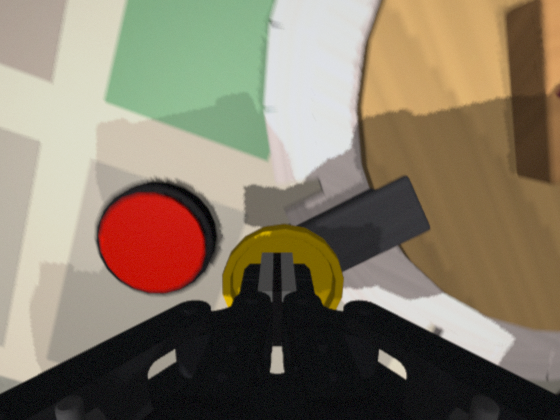

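View pics/side5.png

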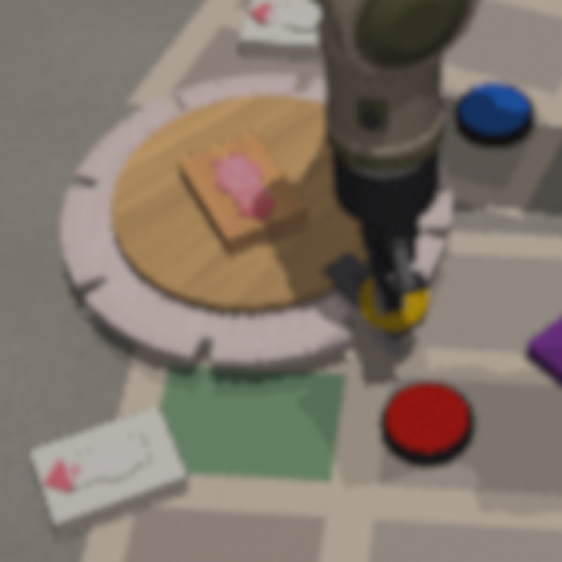

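Call:
send_rows --series '[[[0.005, -0.03, -0.06], [0, 0, 0], -1], [[0.005, -0.06, -0.12], [0, 0, 0], -1], [[0.005, -0.085, -0.18], [0, 0, 0], -1], [[0.005, -0.1, -0.22], [0, 0, 0], -1], [[0.005, -0.1, -0.225], [0, 0, 0], -1]]'

```text
clock: 7.65
tool_pos: [517.9, 167.1, 66.4]
eef_rot: [0.695, 0.166, -0.68, 0.164]
force: [-0.4, -0.3, 9.3]
grip_width: 0.002
```

```bash
python3 look.py 6; python3 capfit.py 6 72
```

```text
7.65 [517.9 167.1  66.4] [-0.4 -0.3  9.3] [[0.019, 0.454, -0.891], [0.007, -0.891, -0.454], [-1.0, 0.002, -0.02]]
6 [516.3 163.8] 0.21 r 171.1 th 44.91999999999999
```

View pics/wrist6.png

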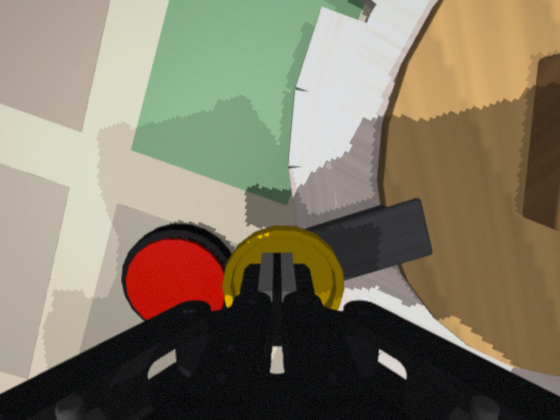

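View pics/side6.png

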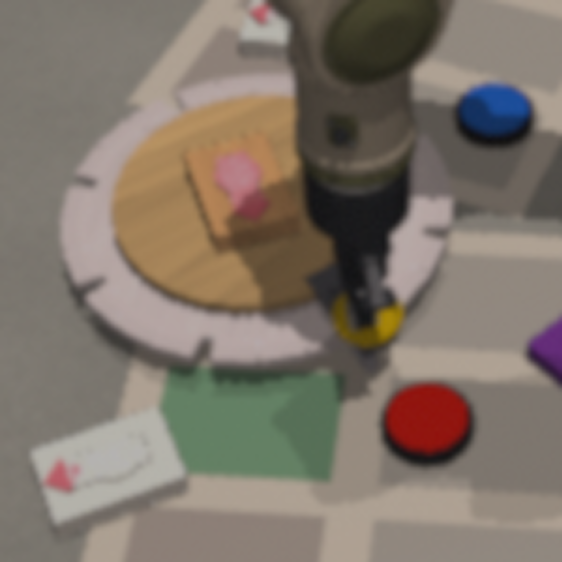

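Call:
send_rows --series '[[[-0.02, 0, 0], [0, 0, 0], -1], [[-0.04, 0, 0], [0, 0, 0], -1], [[-0.06, 0, 0], [0, 0, 0], -1], [[-0.06, 0, 0], [0, 0, 0], -1]]'

```text
clock: 8.15
tool_pos: [518.2, 167.4, 73.4]
eef_rot: [0.695, 0.166, -0.68, 0.164]
force: [-0.3, 1.2, 7.0]
grip_width: 0.001
```

Call:
send_rows --series '[[[-0.02, 0, 0], [0, 0, 0], -1], [[-0.05, 0, 0], [0, 0, 0], -1], [[-0.15, 0, 0], [0, 0, 0], -1], [[-0.4, 0, 0], [0, 0, 0], -1], [[-0.8, 0, 0], [0, 0, 0], -1]]'

```text
clock: 8.65
tool_pos: [515.3, 166.3, 153.1]
eef_rot: [0.694, 0.166, -0.681, 0.164]
force: [0.9, 0.6, 0.4]
grip_width: -0.002
```

Call:
send_rows --series '[[[-0.4, 0, 0.2], [0, 0, 0], -1], [[-0.8, 0.3, 0.6], [0, 0, 0], -1], [[-0.8, 0.6, 0.9], [0, 0, 0], -1], [[-0.8, 0.7, 1], [0, 0, 0], -1], [[-0.8, 0.7, 1], [0, 0, 0], -1]]'

```text
clock: 9.15
tool_pos: [455.5, 55.0, 232.4]
eef_rot: [0.694, 0.164, -0.681, 0.163]
force: [0.0, -0.1, -1.1]
grip_width: -0.001
```

Call:
send_rows --series '[[[0, 0.5, 0], [0, 0, 0], -1], [[0, 1, 0], [0, 0, 0], -1], [[0, 1, 0], [0, 0, 0], -1]]'

```text
clock: 9.45
tool_pos: [503.2, -39.0, 232.8]
eef_rot: [0.695, 0.161, -0.681, 0.161]
force: [-1.1, -0.1, -0.1]
grip_width: 0.001
```

Call:
send_rows --series '[[[0, 0.5, 0], [0, 0, 0], -1], [[0, 1, 0], [0, 0, 0], -1], [[0, 1, 0], [0, 0, 0], -1]]'

```text
clock: 9.75
tool_pos: [550.1, -133.3, 233.2]
eef_rot: [0.696, 0.159, -0.682, 0.16]
force: [-0.5, 0.5, -0.2]
grip_width: 0.001
```

Call:
send_rows --series '[[[0, 0.5, 0], [0, 0, 0], -1], [[0, 1, 0], [0, 0, 0], -1], [[0, 1, 0], [0, 0, 0], -1]]'

```text
clock: 10.05
tool_pos: [595.9, -228.2, 233.4]
eef_rot: [0.697, 0.156, -0.682, 0.159]
force: [-0.4, -0.4, -0.1]
grip_width: 0.002
```

```bash
python3 - <<'E'
from h import *
from rig import robot,grab_frame
s=robot.sense();print(s['clock'],s['tool_pos'],s['force'])
for n in ('top','side'):
    f=grab_frame(n); pickle.dump(dict(f),open(n+'7.pkl','wb'))
    m=fitcap(f);k,l,st,ce=cv2.connectedComponentsWithStats(m)
    for i in range(1,k):
        if st[i][4]>60: print(n,st[i],ce[i].round(1),[onz(f,*ce[i],z).round(1)[:2].tolist() for z in (72,82)])
    cv2.imwrite(f'pics/{n}7.png',cv2.resize(f['pixels'][100:260,200:360] if n=='top' else f['pixels'][170:320,160:310],None,fx=3.75,fy=3.75,interpolation=cv2.INTER_CUBIC))
E
```

```text
10.05 [ 595.93301555 -228.22744949  233.40385368] [-0.40950511 -0.35508585 -0.13022064]
top [143  75  13  36 363] [149.   92.7] [[869.7, 409.3], [864.8, 405.7]]
top [217 193  18  16 246] [225.4 200.2] [[517.4, 162.7], [515.4, 161.2]]
side [289 134  24  16 152] [300.9 141.5] [[482.3, -364.0], [480.4, -351.0]]
side [248 244  19  16 243] [256.8 251.4] [[521.5, 159.4], [519.1, 167.4]]
side [ 72 313  46  16 429] [ 94.9 320.3] [[870.3, 451.9], [864.6, 457.0]]
```

View pics/top7.png

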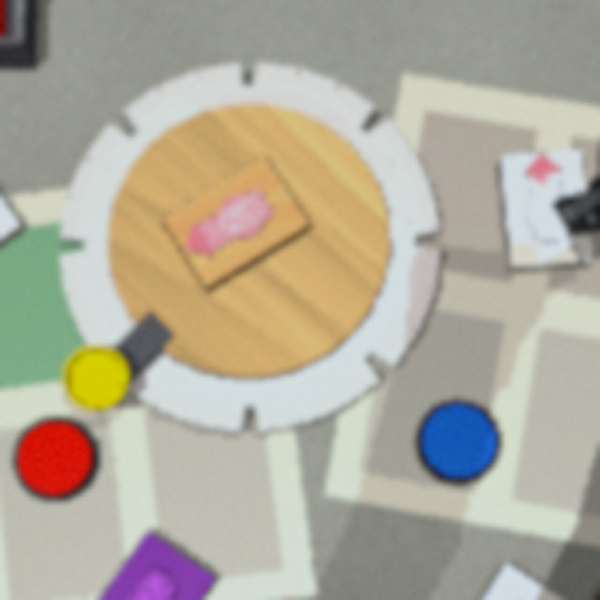

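View pics/side7.png

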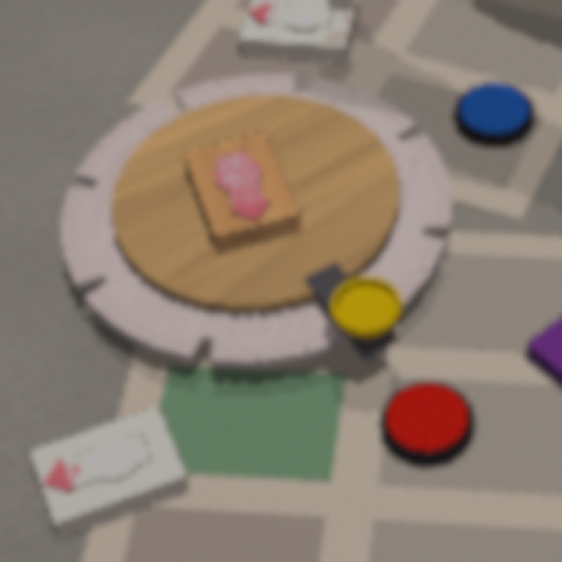

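```bash
python3 -c "
from rig import robot
print(robot.job_done(), robot.sense()['clock'])"
```

```text
the job is handed in; nothing more can be done
the job is handed in; nothing more can be done
```

The print table is turned one notch towards the red pad and locked there, and I handed the job in about 10 s into the 38 s limit. With the fingers shut, I pressed the yellow cap about 12 mm down and held it there. I swung the table clockwise to the red pad's notch, lifted straight up and moved the arm clear.

**Last checks:**
- **Angle:** the cap has turned 45.0° about the pivot in the top view, so it sits at the very next notch and did not go past.
- **Plunger:** while I lifted, the cap still pushed with about 7 N at 73 mm, above the height where it would have jammed between notches. The two camera views also put the cap at its fully-up height, within about 1 mm.
- **Surroundings:** the block is still on the platen and nothing near the table looked moved. I did not check the bottle, jar, tape roll or brayer one by one. The highest force I read was about 9 N.

**Disagreements:** the side camera gave positions about 6–8 mm off from the top and wrist cameras in y. I relied on the top and wrist views and used the side view only for comparison. The last push also went about 3 mm further than I commanded, but the wrist view still put the cap just short of the notch before I let it up.

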